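# Check the clock repairer's bench scale

### The arm

A 7-joint arm with a two-finger parallel gripper is mounted at the origin on the work surface. World frame = base frame: x ahead of the robot, y to its left, z up, the work surface at z = 0. Lengths are in m, angles in rad, forces in N, time in s.
With the tool pointing down it reaches from about 0.35 to 0.9 m from the base axis. Payload 8.1 kg.
Tool frame: the origin (TCP) lies midway between the tips of the shut fingers; the grasp point (between the pads) lies 19 mm behind it (robot.hold_point_z is the distance from the TCP to the grasp point, in m); z points along the fingers, y is the direction in which the jaws open and shut (so a half turn about z gives the same grasp; the last joint's range is limited). The gripper opens to 85 mm and grips with 20 to 120 N. Pads are 22 mm wide; open, the fingers measure 114 mm over their backs; the gripper's body (76 mm by 85 mm) begins 54 mm behind the grasp point. The pads swing forward as they close: fully open they stand 13 mm farther back than shut.
Start: joints at [1.101, 0.434, 0.025, 1.573, -0.012, 1.134, -0.075], TCP at [0.224, -0.583, 0.231] pointing down, gripper open.
Joint ranges: [-2.62, 2.62], [-0.44, 2.09], [-1.27, 1.32], [0.08, 2.57], [-1.32, 4.46], [0.12, 2], [-2.74, 2.74]. Speed limits (rad/s): [2.22, 2.22, 3.01, 3.01, 3.14, 3.14, 3.14].

### API

Orientations are given as [roll, pitch, yaw] about the fixed x, y, z axes, in that order (R = Rz(yaw) Ry(pitch) Rx(roll)).
In Python, from bench import robot, eoat, cams, job_done gives the robot as it stands. Calls block until the motion is done:
- robot.reach(position, orientation): joint-space move of the TCP to a pose.
- robot.move_straight(position, orientation=None, velocity=0.15): straight line of the TCP; orientation=None keeps the orientation; velocity is the mean speed in m/s.
- robot.movej(angles): joint-space move.
- eoat.grip(opening, force=None): finger opening in m; force is the grip in N (None keeps the last); returns when the fingers have stopped.
- robot.sleep(seconds).
- robot.ik(position, orientation): joint angles nearest the present ones, or None.
- robot.get_state(): the state.
- cams.camera(name): name is "scene" or "top" or "wrist"; returns the picture (420x560x3 uint8, blue, green, red); there is no depth.
- cams.camera_params(name): a dict with "fx", "fy", "cx", "cy" (pixels), "R" (3x3) and "t" (3): a world point X has camera coordinates R X + t; the wrist camera has in their place "mount" (4x4, takes a point from camera to tool coordinates, whose origin is the TCP and whose axes are the flange's). Camera axes: x right, y down, z forward; pixel columns grow to the right and rows downward; lengths in m; the calibration is good to about 2 mm. A picture is of the moment at which its call begins: read the wrist's pose just before it. camera_params takes no time and is no camera call.
A pose or a line that the arm cannot do raises robot.PlanningError and nothing moves.
- job_done(): hands the job in, once; it reports no verdict.
The state is a dict: "t": time; "joint_positions": joint angles; "dq": joint speeds; "effort": joint torques, N m; "eef_pos": TCP position; "eef_rot": TCP orientation; "contact_force": force on the tool from outside, world axes, zero at the start; "ft_torque": the same for the moment, N m; "finger_gap": finger opening in m.
Only numpy, scipy, OpenCV 4.12 (cv2) and the standard library are available. Lean on these libraries where they do the work, as an engineer would, in place of code of your own. Each camera call takes 0.05 s, during which the arm holds its last target. There are 200 camera calls.

### The job

The bench scale is due for its check before the next weighing. Lift the parts tin off the scale's pan and stand it in the empty metal tray; then stand the largest of the three check weights upright in the middle of the pan, within the engraved ring, setting it down gently so that the pan is never pressed past the scale's capacity. Leave the other weights and the rest of the bench as they are.

Things in the scene. Friction and masses are not known exactly. Their poses are not given: they have to be found in the camera images.
- pan_mid (a point): centre of the upper face of the scale's pan: a flat, level steel disc, diameter 130, 4 thick, without a rim, with an engraved ring of diameter 64 around its middle (look only, flush). The point moves up and down with the pan; it stands 125 above the bench when the pan is empty. Its z axis points up
- pan (a joint): how far the sprung pan has sunk, in m: 0 when empty, growing downward by 1.63 mm for each 100 g (spring 600 N/m, lightly damped; about 2 mm under the tin, 8.2 mm under the largest weight). The capacity of 1 kg is at 0.0163, the stop at 0.020; the largest weight swings it past capacity if let fall from over about 10 mm. The dial pointer follows it
- scale: mechanical bench spring scale in grey paint, fixed: housing 193 deep, 160 wide, 100 high, with a sloping dial panel towards the robot. Origin on the bench under the middle of the pan, which is carried on a short stem above the housing; the dial side is its -x, and the housing reaches 118 to -x, 75 to +x and 80 to either side
- gallery: raised dark wooden shelf along the back, fixed: board 920 wide (its y), 130 deep (its x), 18 thick, underside 330 above the bench, end panels at y = -440 and 440; clocks on it up to 450 high. Origin on the bench below its middle. Its front edge, 65 to -x, is about 15 nearer the robot than the pan's middle, so the middle of the pan is reached only with the gripper tilted, from the robot's side
- tin: round aluminium parts tin with a glazed lid (lid fixed on), diameter 51, height 36, about 120 g, standing on the pan at the start, up to 25 off its middle. Origin at the centre of its underside, z up
- tray: empty shallow aluminium tray, fixed, 130 (its x) by 180 (its y) outside; walls 4 thick and 14 high, inner floor 4 above the bench. Origin at the centre of its underside
- chest: low wooden chest of the weight set, fixed, 120 (its x) by 180 (its y) outside, two small drawers in front; its top is lined in dark green, 50 above the bench, inside an edging strip 8 thick and 6 higher. The three check weights stand on it. Origin at the centre of its underside
- weight_large: largest check weight, 500 g, plain steel: cylinder of diameter 38 and height 47, with a neck and a knob of diameter 22 on top, 72 high in all. Origin at the centre of its underside, z up
- weight_mid: middle check weight, 200 g, same shape: diameter 28, 34 high to the shoulder, 55 in all. Stands beside the largest one, about 86 away, on one side or the other. Origin at the centre of its underside
- weight_small: smallest check weight, 100 g, same shape: diameter 22, 44 high in all; behind the other two. Origin at the centre of its underside
- alarm_clock: round steel alarm clock, 88 high (99 with its button), 80 wide, 45 deep, under the shelf beside the scale; origin at the centre of its underside
- dust_dome: glass dust dome with a knob on a flat base, diameter 72, height 68, under the shelf on the other side of the scale; origin at the centre of its underside
- loupe: black eye loupe, diameter 36, height 34, standing on the bench in front of the scale; origin at the centre of its underside
- blower: rubber dust blower standing on its end, diameter 56, height 95, in front of the scale; origin at the centre of its underside
- clock_wheel: brass clock wheel lying flat, diameter 55, 3 thick with an arbor 13 high, near the robot; origin at the centre of its underside
- driver: small steel screwdriver lying on the bench, 90 long, near the robot; origin on its underside
There are look-alikes about, which are no part of the job. What is shaped like the tin but pink is not meant.

How it is judged:
On the way, in this order (a step that is already met when the one before it is completed fails the run):
1. the tin stands released in the tray and the pan is empty (x of tin in the frame of tray between -0.045 and 0.045 m and y of tin in the frame of tray between -0.07 and 0.07 m and z of tin in the frame of tray below 0.009 m and angle between tin's own z axis and vertical below 0.12 rad and contact force between the fingers and tin below 0.05 N and value of joint pan below 0.0012 m), for 0.2 s.
2. the largest weight stands in the ring on the pan, which carries it (horizontal distance between weight_large and pan_mid below 0.013 m and distance between weight_large and pan_mid below 0.015 m and angle between weight_large's own z axis and vertical below 0.06 rad and value of joint pan above 0.0065 m), for 0.2 s.
At the end, for the whole second after the job is handed in: The largest weight stands upright (within 3 degrees) and at rest on the pan with its middle within 13 mm of the pan's centre (its foot within the engraved ring), the pan carries it alone (sunk 6.5 to 10 mm), and the tin stands level and at rest on the floor of the tray (all of step 2 and linear speed of each of weight_large, tin below 0.02 m/s and value of joint pan below 0.01 m and x of tin in the frame of tray between -0.045 and 0.045 m and y of tin in the frame of tray between -0.07 and 0.07 m and z of tin in the frame of tray below 0.009 m and angle between tin's own z axis and vertical below 0.12 rad); the robot touches nothing.
It fails at once if the pan is pressed or struck past the scale's capacity of 1 kg (sunk more than 16.3 mm) (value of joint pan above 0.0163 m).
It fails at once if another check weight is knocked over or moved by more than 30 mm (distance of any of weight_mid, weight_small from where it was at the start of the episode above 0.03 m or angle between any of weight_mid, weight_small's own z axis and vertical above 0.7 rad).
It fails at once if something else on the bench is moved by more than 30 mm (distance of any of alarm_clock, dust_dome, loupe, blower, clock_wheel, driver from where it was at the start of the episode above 0.03 m).
It also fails if it takes over 59 s, if anything falls off the work surface, if the arm or the gripper's body presses on something with over 40 N, if the wrist force passes 120 N, or if a joint passes its speed limit or range.

## Working session

There is one attempt and no reset: what is moved stays moved. The work goes in short steps, each a Python script; the robot and the scene stay as the last script left them, time stands still between calls to the robot, and variables do not carry over. Pictures are saved under pics/ and viewed, about 8 in all and at most 12, crops included, and the job is handed in when it is done.

```bash
ls; mkdir -p pics; python3 - <<'E'
from bench import robot, eoat, cams
import cv2,numpy as np
for n in("scene","top","wrist"):
    im=cams.camera(n); cv2.imwrite(f"pics/{n}0.png",im)
    print(n,cams.camera_params(n))
a=cv2.imread("pics/scene0.png");b=cv2.imread("pics/top0.png")
s=robot.get_state();print(s["t"],s["eef_pos"],s["eef_rot"],s["finger_gap"],robot.hold_point_z)
E
```

```text
pics
scene {'fx': 474.6727960227336, 'fy': 474.6727960227336, 'cx': 282.5324495387666, 'cy': 210.3658714706589, 'R': array([[-0.29318505,  0.95601989,  0.00827596],
       [ 0.61302788,  0.19462735, -0.7657134 ],
       [-0.73364797, -0.21942233, -0.64312868]]), 't': array([ 0.16036389, -0.27785507,  1.60716705])}
top {'fx': 424.9818431074417, 'fy': 424.9818431074417, 'cx': 279.03088158066146, 'cy': 215.33548435681433, 'R': array([[-0.02277823, -0.99966755,  0.01208064],
       [-0.98777912,  0.02064042, -0.15448751],
       [ 0.1541868 , -0.01545195, -0.98792088]]), 't': array([0.01163473, 0.58966658, 0.81218095])}
wrist {'fx': 297.89165403592324, 'fy': 297.89165403592324, 'cx': 275.0554534203278, 'cy': 208.48309758577344, 'mount': array([[-4.02090854e-04, -9.45334561e-01, -3.26101834e-01,
         8.28064299e-02],
       [ 9.99999754e-01, -5.67385634e-04,  4.11768597e-04,
        -6.88496200e-04],
       [-5.74284581e-04, -3.26101588e-01,  9.45334557e-01,
        -1.41958911e-01],
       [ 0.00000000e+00,  0.00000000e+00,  0.00000000e+00,
         1.00000000e+00]])}
0.15 [ 0.2239426  -0.58311216  0.23072079] [-3.14043440e+00  1.50057343e-04  3.66710250e-01] 0.08549868183067573 0.0187
```

View pics/scene0.png

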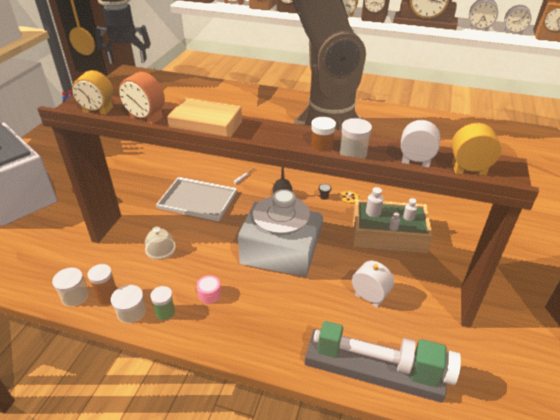

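View pics/top0.png

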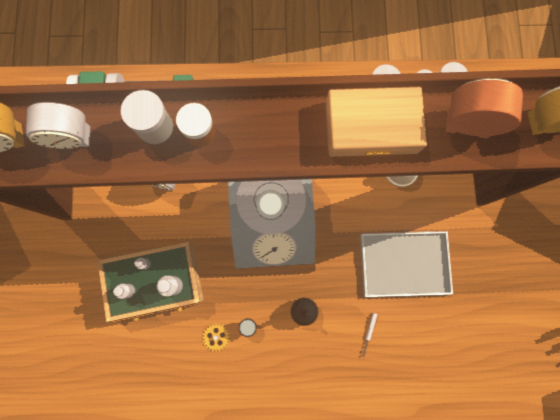

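The scene view shows the tin on the pan at (284,200), the empty tray at (198,198), the chest with its weights at (392,225) and the pink look-alike at (209,289). In the top view the tin is at (271,204), the pan at about (271,200), and the tray at (406,265). The weights there are at (170,286), (123,291) and (142,264), the blower is at (304,311) and the loupe at (248,327). Next is one enlarged crop montage to identify them.

```bash
cat > h.py <<'E'
import numpy as np, cv2
from bench import robot, eoat, cams, job_done
def proj(n,X):
    p=cams.camera_params(n);c=p["R"]@np.array(X,float)+p["t"]
    return np.array([p["fx"]*c[0]/c[2]+p["cx"],p["fy"]*c[1]/c[2]+p["cy"]])
def ray(n,uv):
    p=cams.camera_params(n);d=np.array([(uv[0]-p["cx"])/p["fx"],(uv[1]-p["cy"])/p["fy"],1])
    return -p["R"].T@p["t"], p["R"].T@d
def plane(n,uv,z):
    o,d=ray(n,uv);return (o+d*(z-o[2])/d[2])
E
python3 - <<'E'
from h import *
t=cv2.imread("pics/top0.png");s=cv2.imread("pics/scene0.png")
def crop(im,x,y,w,h):return cv2.resize(im[y:y+h,x:x+w],(400,300),interpolation=cv2.INTER_CUBIC)
m=np.vstack([np.hstack([crop(t,220,170,120,90),crop(t,90,235,120,90)]),np.hstack([crop(s,230,165,100,75),crop(s,345,175,100,75)])])
cv2.imwrite("pics/m1.png",m)
print("tin top",plane("top",(271,204),.125+.034)," scene",plane("scene",(284,196),.159))
print("tray",[plane("top",q,.014) for q in((361,233),(449,232),(452,296),(364,298))])
for q in((170,280),(123,286),(142,262)):print(plane("top",q,.12))
E
```

```text
tin top [0.59254131 0.014165   0.159     ]  scene [0.59401227 0.01649542 0.159     ]
tray [array([ 0.55388211, -0.17183695,  0.014     ]), array([ 0.55203454, -0.35642921,  0.014     ]), array([ 0.42051947, -0.35142259,  0.014     ]), array([ 0.42069596, -0.17095164,  0.014     ])]
[0.46491591 0.19811953 0.12      ]
[0.45621042 0.28167857 0.12      ]
[0.49818082 0.24900019 0.12      ]
```

View pics/m1.png

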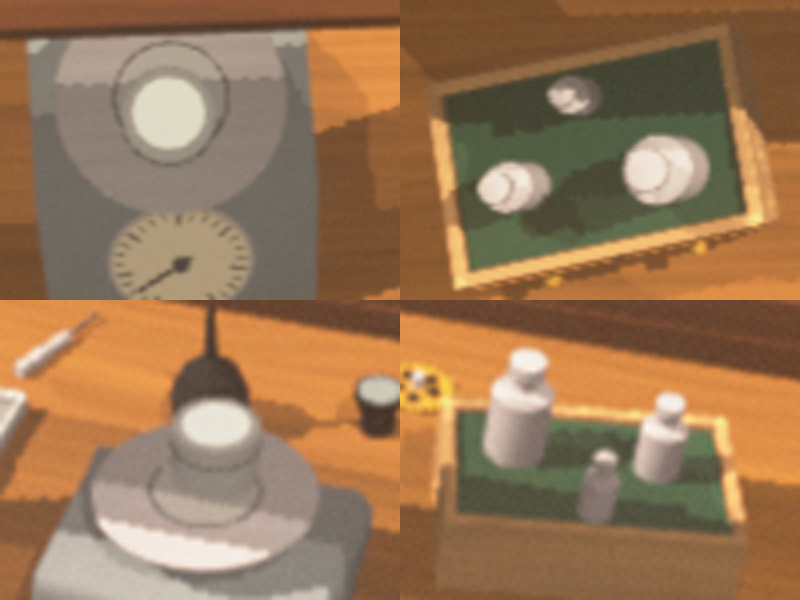

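The pan crop shows the grey tin inside the ring, with the ring centre at about top (271.3,201.2). On the chest there are three weights: knobs at top (164,285), the widest and tallest; (118,291), mid; and (141,264), small and behind. The one at (164,285) is the largest, since it is clearly the widest and tallest in both views. The pink tin behind the scale is excluded.

```bash
python3 - <<'E'
from h import *
P=lambda n,q,z:np.round(plane(n,q,z),4)
print("ring",P("top",(271.3,201.2),.123),P("scene",(281.5,212.5),.123))
print("tin",P("top",(270.7,203.8),.159),P("scene",(284.5,196.2),.159))
print("large",P("top",(164.4,285.4),.122),P("scene",(377.2,190.3),.122))
print("mid",P("top",(118.5,291.4),.105),P("scene",(412.5,201.2),.105))
print("small",P("top",(141,264),.094),P("scene",(396,214),.094))
print("chest",[P("top",q,.056) for q in((101,261),(188,244),(202,301),(108,320))])
print("housing top front",P("top",(231,182),.1),P("top",(312,181),.1),P("top",(235,266),.04),P("top",(316,265),.04))
print("blower",P("top",(304,311),.09),"loupe",P("top",(248,327),.034))
# reachability: tilted gripper. approach a: tool z pointing forward/down with tilt th from vertical, azimuth az
from scipy.spatial.transform import Rotation as Ro
c=np.array([.594,.0155,.143])
for az in (0,.3,-.3,.6):
  for th in (30,45,60,75,90):
    th=np.radians(th)
    z=np.array([np.sin(th)*np.cos(az),np.sin(th)*np.sin(az),-np.cos(th)])
    for sgn in(1,-1):
      y=sgn*np.array([-np.sin(az),np.cos(az),0]);x=np.cross(y,z)
      e=Ro.from_matrix(np.c_[x,y,z]).as_euler("xyz")
      for cc in(c,c+[0,0,.06]):
        q=robot.ik(cc+.0187*z,e);print(az,round(np.degrees(th)),sgn,None if q is None else np.round(q,2))
E
```

```text
ring [0.6044 0.0136 0.123 ] [0.6098 0.0157 0.123 ]
tin [0.5929 0.0147 0.159 ] [0.5944 0.0178 0.159 ]
large [0.4556 0.2074 0.122 ] [0.4597 0.2111 0.122 ]
mid [0.4467 0.2947 0.105 ] [0.454  0.2974 0.105 ]
small [0.4959 0.2587 0.094 ] [0.5004 0.2653 0.094 ]
chest [array([0.5053, 0.3484, 0.056 ]), array([0.5348, 0.1794, 0.056 ]), array([0.4241, 0.1513, 0.056 ]), array([0.3926, 0.3304, 0.056 ])]
housing top front [0.6477 0.0899 0.1   ] [ 0.6465 -0.0651  0.1   ] [0.4903 0.0887 0.04  ] [ 0.4887 -0.0729  0.04  ]
blower [ 0.4029 -0.0427  0.09  ] loupe [0.3709 0.0646 0.034 ]
0 30 1 [ 0.25  0.38 -0.51  2.19  1.28  0.28  0.2 ]
0 30 1 [ 0.54  0.35 -0.86  2.11  0.99  0.45  0.52]
0 30 -1 [-0.6   0.36  0.55  2.26 -1.2   0.13 -0.53]
0 30 -1 [ 0.06  0.24 -0.26  2.15  0.57  0.29 -2.26]
0 45 1 [ 0.62  0.6  -1.06  2.37  2.17  0.75 -0.59]
0 45 1 [ 0.67  0.41 -1.05  2.32  2.    0.54 -0.46]
0 45 -1 [ 0.36  0.46 -0.7   2.39  2.36  0.58  2.28]
0 45 -1 [ 0.09  0.25 -0.34  2.35  2.36  0.32  2.22]
0 60 1 None
0 60 1 [ 0.6   0.58 -1.06  2.5   2.48  1.01 -0.88]
0 60 -1 None
0 60 -1 [ 0.6   0.58 -1.06  2.5   2.48  
[... 2225 characters left out ...]
.69 -1.09  2.31  3.78  0.32 -1.29]
0.6 60 -1 [ 1.07  0.88 -1.09  2.34  3.43  0.39  2.32]
0.6 60 -1 [ 1.09  0.69 -1.09  2.31  3.78  0.32  1.85]
0.6 75 1 [ 1.15  1.17 -1.1   2.38  3.67  0.59 -0.73]
0.6 75 1 [ 1.15  0.96 -1.09  2.38  3.78  0.6  -1.02]
0.6 75 -1 [ 1.15  1.17 -1.1   2.38  3.67  0.59  2.41]
0.6 75 -1 [ 1.15  0.96 -1.09  2.38  3.78  0.6   2.12]
0.6 90 1 [ 1.23  1.48 -1.11  2.34  3.98  0.65 -0.67]
0.6 90 1 [ 1.19  1.27 -1.1   2.38  3.97  0.75 -0.85]
0.6 90 -1 [ 1.23  1.48 -1.11  2.34  3.98  0.65  2.47]
0.6 90 -1 [ 1.19  1.27 -1.1   2.38  3.97  0.75  2.29]<sys>:0: UserWarning: Gimbal lock detected. Setting third angle to zero since it is not possible to uniquely determine all angles.
```

```bash
cat >> h.py <<'E'
from scipy.spatial.transform import Rotation as Ro
def pose(g,az,tilt,fwd=0.0):
    """TCP position and rpy for grasp point g, tool tilted (deg) from vertical towards azimuth az (rad)."""
    th=np.radians(tilt);z=np.array([np.sin(th)*np.cos(az),np.sin(th)*np.sin(az),-np.cos(th)])
    y=np.array([-np.sin(az),np.cos(az),0]);x=np.cross(y,z)
    return np.array(g)+(robot.hold_point_z+fwd)*z, Ro.from_matrix(np.c_[x,y,z]).as_euler("xyz")
E
cat > s.py <<'E'
from h import *
lo=np.array([-2.62,-.44,-1.27,.08,-1.32,.12,-2.74]);hi=np.array([2.62,2.09,1.32,2.57,4.46,2,2.74])
T={"tin":(.594,.016,.148),"tinup":(.594,.016,.2),"tinback":(.5,.016,.2),"trayup":(.475,-.25,.1),"tray":(.475,-.25,.03),
"lg":(.458,.209,.082),"lgup":(.458,.209,.2),"pback":(.5,.014,.2),"pan":(.606,.014,.157)}
for tilt in(30,35,40):
  for name,g in T.items():
    r=[]
    for az in(-.6,-.4,-.2,0,.2,.4,.6):
      q=robot.ik(*pose(g,az,tilt))
      r.append("  -  " if q is None else "%.2f"%np.min(np.minimum(q-lo,hi-q)))
    print(tilt,name,r)
E
python3 s.py
```

```text
30 tin ['0.49', '0.44', '0.36', '0.16', '0.06', '0.19', '0.20']
30 tinup ['0.45', '0.49', '0.42', '0.32', '0.22', '0.22', '0.22']
30 tinback ['0.28', '0.21', '0.07', '0.22', '0.08', '0.12', '0.21']
30 trayup ['0.09', '0.22', '0.23', '0.02', '0.05', '0.06', '0.21']
30 tray ['0.20', '0.20', '0.22', '0.23', '0.17', '0.00', '0.04']
30 lg ['0.11', '0.30', '0.25', '0.13', '0.11', '0.15', '0.16']
30 lgup ['0.13', '0.09', '0.05', '0.32', '0.28', '0.20', '0.13']
30 pback ['0.29', '0.21', '0.07', '0.22', '0.08', '0.12', '0.21']
30 pan ['0.53', '0.47', '0.34', '0.25', '0.05', '0.19', '0.20']
35 tin ['0.43', '0.37', '0.29', '0.21', '0.07', '0.02', '0.12']
35 tinup ['0.40', '0.41', '0.39', '0.13', '0.06', '0.13', '0.16']
35 tinback ['0.18', '0.25', '0.18', '0.03', '0.06', '0.01', '0.10']
35 trayup ['0.15', '0.17', '0.20', '0.09', '0.08', '0.13', '0.10']
35 tray ['0.14', '0.14', '0.16', '0.22', '0.13', '0.15', '0.00']
35 lg ['0.14', '0.29', '0.20', '0.14', '0.10', '0.08', '0.09']
35 lgup ['0.21', '0.21', '0.31', '0.24', '0.16', '0.08', '0.05']
35 pback ['0.18', '0.25', '0.18', '0.03', '0.06', '0.01', '0.10']
35 pan ['0.47', '0.40', '0.28', '0.20', '0.22', '0.07', '0.14']
40 tin ['0.38', '0.31', '0.28', '0.24', '0.23', '0.10', '0.07']
40 tinup ['0.44', '0.37', '0.33', '0.26', '0.15', '0.04', '0.04']
40 tinback ['0.16', '0.19', '0.15', '0.13', '0.02', '0.03', '  -  ']
40 trayup ['0.09', '0.11', '0.14', '0.15', '0.04', '0.05', '0.02']
40 tray ['0.08', '0.08', '0.11', '0.17', '0.14', '0.08', '0.09']
40 lg ['0.33', '0.26', '0.17', '0.10', '  -  ', '  -  ', '  -  ']
40 lgup ['0.21', '0.21', '0.27', '0.19', '0.16', '0.14', '0.02']
40 pback ['0.16', '0.19', '0.15', '0.13', '0.01', '0.01', '  -  ']
40 pan ['0.41', '0.34', '0.30', '0.18', '0.24', '0.07', '0.09']
```

```bash
cat >> h.py <<'E'
A,TL=-.4,35
def axis(az,tilt):
    th=np.radians(tilt);return np.array([np.sin(th)*np.cos(az),np.sin(th)*np.sin(az),-np.cos(th)])
def st(*k):
    s=robot.get_state();print("t%.2f"%s["t"],"tcp",np.round(s["eef_pos"],4),"gap %.4f"%s["finger_gap"],"F",np.round(s["contact_force"],2),"q",np.round(s["joint_positions"],2),*k)
E
python3 - <<'E'
from h import *
g=np.array([.594,.016,.148])
pre=g-.11*axis(A,TL)
print(pre)
eoat.grip(.072)
robot.reach(*pose((.40,-.12,.30),A,TL));st()
robot.reach(*pose(pre,A,TL));st()
cv2.imwrite("pics/w1.png",np.hstack([cv2.resize(cams.camera("wrist"),(400,300)),cv2.resize(cams.camera("scene"),(400,300))]))
E
```

```text
[0.53588712 0.04056973 0.23810672]
t2.25 tcp [ 0.4103 -0.1248  0.285 ] gap 0.0718 F [ 0.36 -0.47  0.32] q [ 0.5  -0.25 -0.41  2.37  0.21  0.43  1.07]
t3.46 tcp [0.5454 0.0354 0.2223] gap 0.0719 F [ 0.05 -0.08 -0.52] q [ 0.56  0.34 -1.21  2.18  1.21  0.88 -0.25]
```

View pics/w1.png

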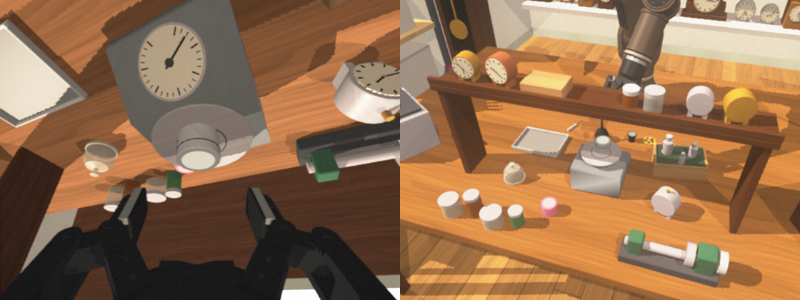

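The wrist view shows the tin at (200,158), centred between the fingertips at 130 and 258. The scene view shows the gripper in front of the shelf, clear of it. Next I grasp the tin.

```bash
python3 - <<'E'
from h import *
g=np.array([.594,.016,.148]);a=axis(A,TL)
p,o=pose(g,A,TL,.004)
robot.move_straight(p,o,.12);st()
eoat.grip(.03,25);st()
robot.move_straight(p+[0,0,.02],o,.05);st()
robot.move_straight(p+[0,0,.02]-.11*a,o,.12);st()
for n in("wrist","scene","top"):cv2.imwrite(f"pics/{n}2.png",cams.camera(n))
E
```

```text
t4.66 tcp [0.606  0.0113 0.13  ] gap 0.0717 F [-0.07  1.29 -0.31] q [ 0.43  0.58 -1.03  2.17  1.54  0.91 -0.46]
t4.97 tcp [0.606  0.0111 0.1298] gap 0.0497 F [-0.23  0.78  0.41] q [ 0.43  0.58 -1.03  2.17  1.54  0.91 -0.46]
t5.53 tcp [0.6061 0.0107 0.1497] gap 0.0501 F [ 0.92 -0.38 -1.41] q [ 0.46  0.54 -1.05  2.16  1.48  0.89 -0.4 ]
t6.59 tcp [0.5478 0.035  0.239 ] gap 0.0499 F [-0.31 -1.01 -1.27] q [ 0.57  0.3  -1.19  2.15  1.15  0.86 -0.18]
```

```bash
python3 - <<'E'
from h import *
a=axis(A,TL)
for q in [(.485,-.255,.12)]:
    p,o=pose(q,A,TL,.004)
    try: robot.move_straight(p,o,.2)
    except robot.PlanningError as e: print("PE",e); robot.reach(p,o)
    st()
p,o=pose((.485,-.255,.0315),A,TL,.004)
try: robot.move_straight(p,o,.08)
except robot.PlanningError as e: print("PE2",e)
st()
for n in("wrist","scene","top"):cv2.imwrite(f"pics/{n}3.png",cams.camera(n))
w=cv2.imread("pics/wrist3.png");t=cv2.imread("pics/top3.png")
s=cv2.imread("pics/scene3.png")
c=lambda im,x,y,w,h:cv2.resize(im[y:y+h,x:x+w],(400,300),interpolation=cv2.INTER_CUBIC)
cv2.imwrite("pics/m3.png",np.vstack([np.hstack([cv2.resize(w,(400,300)),c(t,200,150,280,210)]),np.hstack([c(s,140,150,160,120),c(t,220,170,120,90)])]))
E
```

```text
t8.54 tcp [ 0.4974 -0.2593  0.1018] gap 0.0500 F [-0.42  0.34 -0.63] q [ 1.13  0.51 -0.95  2.36  2.    0.46 -0.34]
t9.80 tcp [ 0.4973 -0.2602  0.0134] gap 0.0498 F [-0.62  0.35 -0.7 ] q [ 1.1   0.8  -0.96  2.41  2.26  0.74 -0.51]
```

View pics/m3.png

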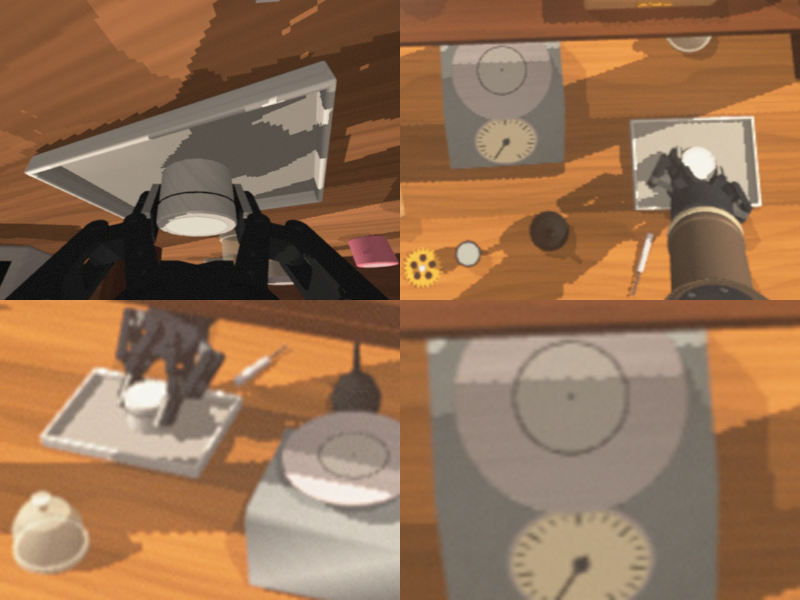

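The tin is held upright in the tray (top crop at 699,162). The pan is empty, with its centre dot at top pixel (271.3,199.1) and scene pixel (281.6,212.4). I'll lower the last few millimetres by feel, then release.

```bash
python3 - <<'E'
from h import *
a=axis(A,TL)
p0=robot.get_state()["eef_pos"].copy();o=pose((0,0,0),A,TL)[1]
f0=robot.get_state()["contact_force"][2]
for k in range(1,6):
    robot.move_straight(p0-[0,0,.001*k],o,.02); robot.sleep(.1)
    f=robot.get_state()["contact_force"][2];print(k,round(f-f0,2))
    if f-f0>2: break
eoat.grip(.072);st()
p=robot.get_state()["eef_pos"]
robot.move_straight(p-.10*a,o,.15);st()
P=lambda n,q,z:np.round(plane(n,q,z),4)
print("pan",P("top",(271.3,199.1),.125),P("scene",(281.6,212.4),.125))
q=(.458,.209,.20)
print(robot.ik(*pose(q,0,TL)))
for n in("scene","top"):cv2.imwrite(f"pics/{n}4.png",cams.camera(n))
E
```

```text
1 -0.21
2 -0.29
3 7.49
t11.35 tcp [ 0.4973 -0.2603  0.0104] gap 0.0722 F [ 0.83  0.11 -0.59] q [ 1.1   0.81 -0.96  2.41  2.27  0.75 -0.51]
t12.17 tcp [ 0.4446 -0.2384  0.0923] gap 0.0720 F [ 0.95  0.21 -0.49] q [ 1.22  0.51 -1.05  2.48  2.11  0.54 -0.48]
pan [0.6079 0.0135 0.125 ] [0.6116 0.0165 0.125 ]
[ 0.09830332  0.28658011 -1.0678066   2.30708303  1.30657092  0.74642194
 -0.37806182]
```

```bash
python3 - <<'E'
from h import *
st0=robot.get_state()["eef_pos"]
a0=axis(0,TL);g=np.array([.4577,.2093,.084])
robot.move_straight(st0+[0,0,.13],None,.25)
eoat.grip(.060)
mid,o=pose((.42,0,.24),-.2,TL); robot.reach(mid,o);st()
pre,o=pose(g-.12*a0,0,TL,.004); robot.reach(pre,o);st()
for n in("scene","top","wrist"):cv2.imwrite(f"pics/{n}5.png",cams.camera(n))
w=cv2.imread("pics/wrist5.png");s=cv2.imread("pics/scene5.png");t=cv2.imread("pics/scene4.png")
c=lambda im,x,y,w,h:cv2.resize(im[y:y+h,x:x+w],(400,300),interpolation=cv2.INTER_CUBIC)
cv2.imwrite("pics/m5.png",np.vstack([np.hstack([cv2.resize(w,(400,300)),c(s,300,120,160,120)]),np.hstack([c(t,140,150,160,120),c(cv2.imread("pics/top5.png"),340,220,120,90)])]))
E
```

```text
t16.31 tcp [ 0.4308 -0.0027  0.2249] gap 0.0598 F [ 0.21 -0.33  0.51] q [ 1.18 -0.23 -1.24  2.43 -0.17  0.2   1.4 ]
t18.57 tcp [0.402  0.2087 0.1637] gap 0.0598 F [0.38 0.89 0.36] q [-0.7   0.12 -0.34  2.47  1.24  0.59 -0.54]
```

View pics/m5.png

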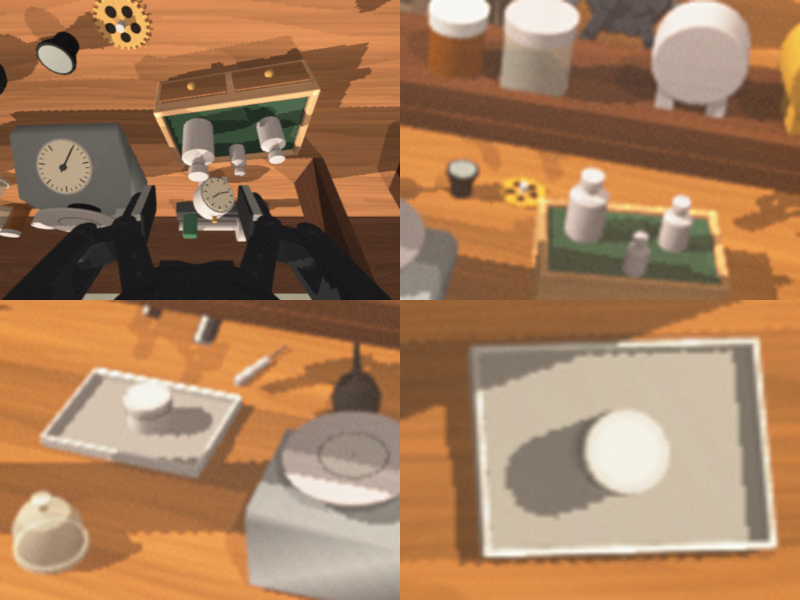

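The tin stands in the tray and all the weights are still in place. In the wrist view the large weight (knob 198,172) is centred between the fingertips (140 and 255). Next I grasp it.

```bash
python3 - <<'E'
from h import *
g=np.array([.4577,.2093,.084])
p,o=pose(g,0,TL,.004)
robot.move_straight(p,o,.1);st()
eoat.grip(.02,80);st()
robot.move_straight(p+[0,0,.10],o,.08);st()
cv2.imwrite("pics/wrist6.png",cams.camera("wrist"))
for az in(-.4,-.2,0):
  print(az,[None if (q:=robot.ik(*pose(x,az,TL,.004))) is None else np.round(q,2) for x in((.47,.209,.2),(.5,.06,.24),(.61,.015,.17))])
E
```

```text
t20.07 tcp [0.4706 0.2094 0.0657] gap 0.0600 F [-0.93  0.43  0.  ] q [-0.6   0.44 -0.29  2.46  1.87  0.59 -1.06]
t20.40 tcp [0.4706 0.2098 0.0662] gap 0.0364 F [-4.41  0.43  8.48] q [-0.6   0.44 -0.3   2.46  1.87  0.59 -1.06]
t21.80 tcp [0.4704 0.209  0.1649] gap 0.0362 F [ 0.53 -1.09 -5.29] q [-0.63  0.18 -0.23  2.37  1.29  0.51 -0.42]
-0.4 [array([-0.72,  0.25, -0.23,  2.21,  0.99,  0.81, -0.52]), array([-0.46,  0.09, -0.1 ,  2.28,  0.96,  0.62, -0.16]), array([-0.35,  0.34,  0.02,  2.18,  1.23,  0.41, -0.27])]
-0.2 [array([-0.67,  0.21, -0.23,  2.28,  1.09,  0.67, -0.41]), array([-0.4 ,  0.04, -0.08,  2.33,  0.98,  0.45,  0.06]), array([-0.31,  0.31,  0.06,  2.22,  1.39,  0.24, -0.2 ])]
0 [array([-0.61,  0.16, -0.22,  2.33,  1.2 ,  0.5 , -0.29]), array([-0.34,  0.02, -0.03,  2.36,  0.85,  0.28,  0.43]), array([-0.04,  0.31, -0.16,  2.22,  1.56,  0.15, -0.12])]
```

```bash
python3 - <<'E'
from h import *
a=axis(A,TL);e=np.array([.610,.015,.125+.034+.012])
p,o=pose((.4577,.2093,.22),A,TL,.004); robot.move_straight(p,o,.12);st()
p,o=pose(e-.10*a,A,TL,.004); robot.move_straight(p,o,.15);st()
print(np.round(e-.10*a,4))
for n in("scene","top","wrist"):cv2.imwrite(f"pics/{n}7.png",cams.camera(n))
w=cv2.imread("pics/wrist7.png");s=cv2.imread("pics/scene7.png");t=cv2.imread("pics/top7.png")
c=lambda im,x,y,w,h:cv2.resize(im[y:y+h,x:x+w],(400,300),interpolation=cv2.INTER_CUBIC)
cv2.imwrite("pics/m7.png",np.vstack([np.hstack([cv2.resize(w,(400,300)),c(s,230,130,120,90)]),np.hstack([c(s,345,165,100,75),c(t,220,170,120,90)])]))
E
```

```text
t22.40 tcp [0.4696 0.2041 0.2007] gap 0.0359 F [-0.58 -0.05 -6.  ] q [-0.72  0.21 -0.25  2.2   0.94  0.84 -0.47]
t23.89 tcp [0.5688 0.0329 0.2341] gap 0.0362 F [-0.92  0.63 -5.01] q [-0.37  0.14 -0.07  2.18  0.91  0.58  0.02]
[0.5572 0.0373 0.2529]
```

View pics/m7.png

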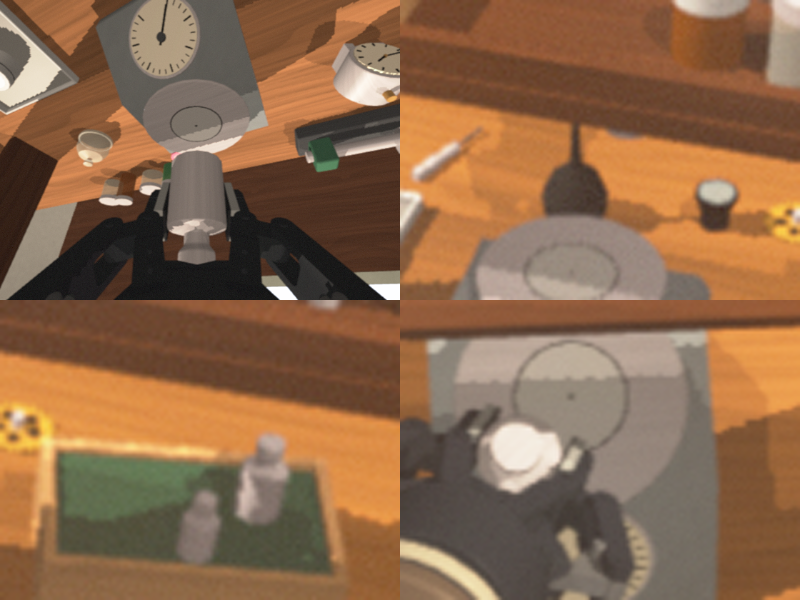

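```bash
python3 - <<'E'
from h import *
print(plane("top",(255.7,214.4),.291))
s=robot.get_state();M=cams.camera_params("wrist");R=Ro.from_euler("xyz",s["eef_rot"]).as_matrix()
def pw(X):
    tl=R.T@(np.array(X)-s["eef_pos"]);c=np.linalg.inv(M["mount"])@np.r_[tl,1]
    return np.array([M["fx"]*c[0]/c[2]+M["cx"],M["fy"]*c[1]/c[2]+M["cy"]])
base=np.array([.5572,.0373,.2529-.034])
th=np.linspace(0,2*np.pi,60)
im=cv2.imread("pics/wrist7.png")
c0=np.array([.5572,.0373,.2529])
for tilt,col in((0,(0,255,0)),(.15,(0,0,255)),(-.15,(255,0,0))):
  jaw=np.array([-np.sin(A),np.cos(A),0]);Q=Ro.from_rotvec(jaw*tilt).as_matrix()
  for r,h in((.019,0),(.019,.047),(.011,.072)):
    pts=[pw(c0+Q@(np.array([r*np.cos(t),r*np.sin(t),h-.034]))) for t in th]
    cv2.polylines(im,[np.int32(np.round(pts))],True,col,1)
c=im[190:400,160:440];cv2.imwrite("pics/w7.png",cv2.resize(c,None,fx=2.5,fy=2.5))
E
```

```text
[0.55356068 0.03601321 0.291     ]
```

View pics/w7.png

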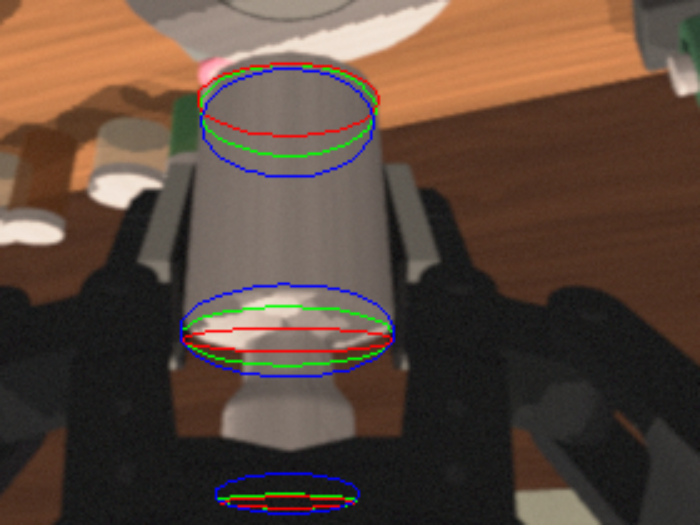

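The overlay shows the weight upright in the grip, since the shoulder ellipse matches the zero-tilt outline. It sits about 2 mm towards the robot and slightly low, so I correct for that. I'll lower onto the pan with force feedback until the spring carries it.

```bash
python3 - <<'E'
from h import *
a=axis(A,TL);e=np.array([.612,.014,.125+.034+.012])
def fz(n=8):
    v=[]
    for _ in range(n): v.append(robot.get_state()["contact_force"][2]);robot.sleep(.02)
    return np.mean(v)
p,o=pose(e,A,TL,.004); robot.move_straight(p,o,.08);st()
robot.sleep(.2);f0=fz();print("f0",f0)
for k in range(1,16):
    robot.move_straight(p-[0,0,.0015*k],o,.02); f=fz()-f0
    print(k,round(f,2),end="; ")
    if f>4.3: break
st()
for n in("scene","top","wrist"):cv2.imwrite(f"pics/{n}8.png",cams.camera(n))
w=cv2.imread("pics/wrist8.png");s=cv2.imread("pics/scene8.png");t=cv2.imread("pics/top8.png")
c=lambda im,x,y,w,h:cv2.resize(im[y:y+h,x:x+w],(400,300),interpolation=cv2.INTER_CUBIC)
cv2.imwrite("pics/m8.png",np.vstack([np.hstack([c(w,130,80,320,240),c(s,230,150,120,90)]),np.hstack([c(s,160,90,240,180),c(t,220,170,120,90)])]))
E
```

```text
t25.46 tcp [0.624  0.0091 0.1527] gap 0.0366 F [ 0.83  0.7  -5.26] q [-0.36  0.34  0.04  2.18  1.22  0.4  -0.25]
f0 -5.112133075104974
1 0.05; 2 0.29; 3 0.18; 4 0.51; 5 0.34; 6 0.26; 7 0.4; 8 0.46; 9 1.66; 10 2.59; 11 3.39; 12 4.3; 13 5.36; t30.77 tcp [0.6241 0.0089 0.133 ] gap 0.0361 F [-0.15 -0.89 -0.56] q [-0.38  0.37  0.07  2.2   1.33  0.38 -0.38]
```

View pics/m8.png

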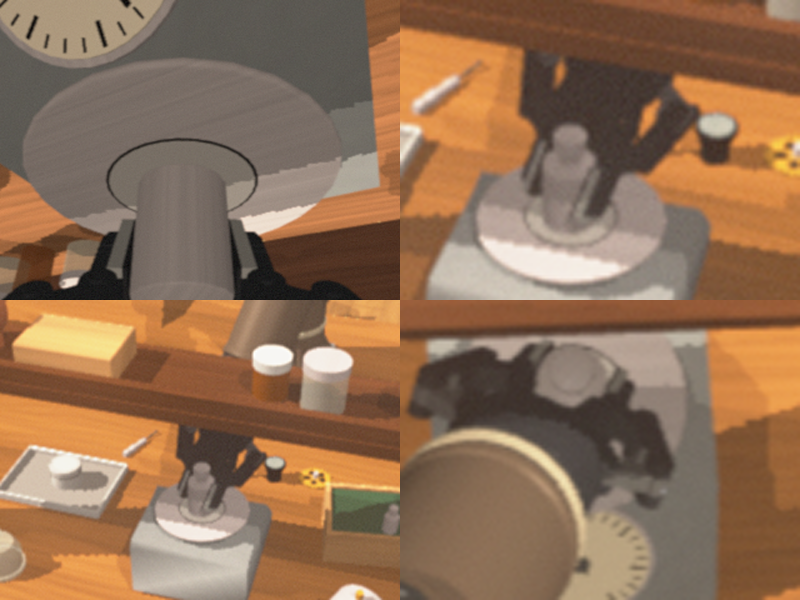

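```bash
python3 - <<'E'
from h import *
zp=.125-.0082
k=plane("top",(220+172*.3,170+72*.3),zp+.072);d=plane("top",(271.3,199.1),.125)
print("top: knob",k,"off pan",k-d)
k=plane("scene",(230+171*.3,150+133*.3),zp+.072);d=plane("scene",(281.6,212.4),.125)
print("scene: knob",k,"off pan",k-d)
s=robot.get_state();M=cams.camera_params("wrist");R=Ro.from_euler("xyz",s["eef_rot"]).as_matrix()
im=cv2.imread("pics/wrist8.png")
def rw(uv,z):
    c=np.array([(uv[0]-M["cx"])/M["fx"],(uv[1]-M["cy"])/M["fy"],1])
    o=R@M["mount"][:3,3]+s["eef_pos"];d=R@M["mount"][:3,:3]@c
    return o+d*(z-o[2])/d[2]
f=lambda x,y:(130+x*.8,80+y*.8)
rn=rw(f(182,138),zp);fn=rw(f(182,163),zp);L=rw(f(107,180),zp);Rr=rw(f(257,180),zp)
u=np.array([np.cos(A),np.sin(A)])
print("ring width",np.linalg.norm(L-Rr),"near gap (13 = centred)",(fn-rn)[:2]@u, "ring centre",(rn[:2]+.032*u),"foot centre",fn[:2]+.019*u)
E
```

```text
top: knob [0.60836654 0.01263877 0.1888    ] off pan [ 0.00041902 -0.00089198  0.0638    ]
scene: knob [0.61149574 0.01534587 0.1888    ] off pan [-0.00014652 -0.00119708  0.0638    ]
ring width 0.062133272185542314 near gap (13 = centred) 0.015217569520445604 ring centre [0.60785696 0.01568177] foot centre [0.60990588 0.01483337]
```

All three views put the weight within about 2 mm of the pan's centre, and the wrist load is fully transferred. I release, retreat and verify.

```bash
python3 - <<'E'
from h import *
a=axis(A,TL);o=pose((0,0,0),A,TL)[1]
eoat.grip(.045);robot.sleep(.2);eoat.grip(.062);st()
p=robot.get_state()["eef_pos"]
robot.move_straight(p-.14*a,o,.1);st()
robot.sleep(.8)
robot.move_straight(robot.get_state()["eef_pos"]+[-.08,0,.03],o,.15);st()
for n in("scene","top","wrist"):cv2.imwrite(f"pics/{n}9.png",cams.camera(n))
w=cv2.imread("pics/wrist9.png");s=cv2.imread("pics/scene9.png");t=cv2.imread("pics/top9.png")
c=lambda im,x,y,w,h:cv2.resize(im[y:y+h,x:x+w],(400,300),interpolation=cv2.INTER_CUBIC)
cv2.imwrite("pics/m9.png",np.vstack([np.hstack([cv2.resize(w,(400,300)),c(s,230,150,120,90)]),np.hstack([s[110:410,50:450],c(t,220,170,120,90)])]))
E
```

```text
t31.68 tcp [0.624  0.0089 0.1329] gap 0.0620 F [-1.06 -0.78 -0.34] q [-0.38  0.37  0.07  2.2   1.33  0.38 -0.38]
t33.23 tcp [0.55   0.04   0.2471] gap 0.0620 F [-0.67 -1.16 -1.35] q [-0.4   0.09 -0.07  2.19  0.87  0.62  0.03]
t34.75 tcp [0.4706 0.0403 0.2778] gap 0.0622 F [-0.2  -0.28  0.21] q [-0.45 -0.08 -0.13  2.28  0.77  0.73  0.05]
```

View pics/m9.png

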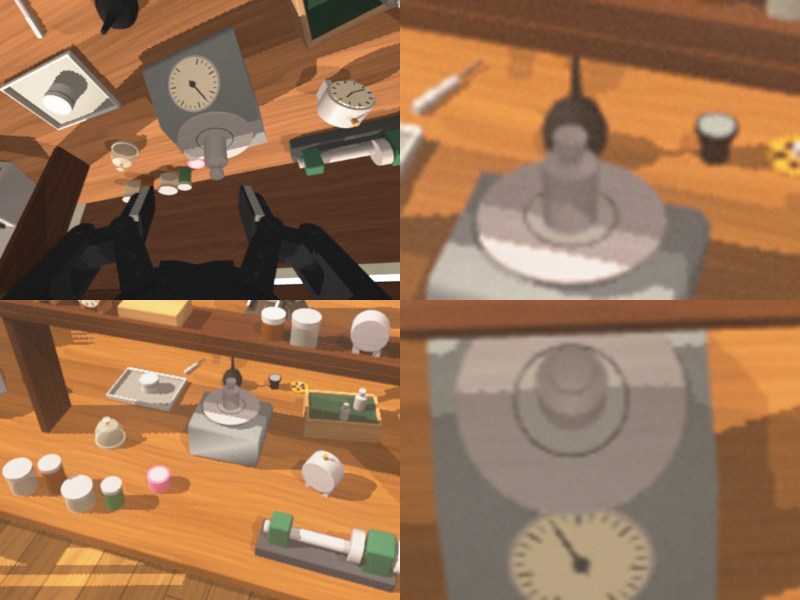

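The weight stands upright inside the ring, and the dial shows about half scale. The tin is in the tray, everything else is in place, and the gripper is clear. I'm handing it in.

```bash
python3 -c "
from h import *
job_done();st()"
```

```text
the job is handed in; nothing more can be done
the job is handed in; nothing more can be done
```

The job is handed in: the tin stands in the metal tray, and the 500 g weight stands upright in the engraved ring on the pan. The hand-in reports no verdict.

- **Tin:** I lifted it off the pan with the gripper tilted 35° and lowered it into the tray until the wrist force showed contact. The pictures show it standing level near the tray's middle.
- **Weight:** I lowered it in 1.5 mm steps until the spring carried it, which took about 5 N off the wrist, and then released it. By the wrist load, the pan never carried much more than the weight itself.
- **Position:** Just before release, all three cameras put the weight within about 2 mm of the pan's centre; the limit is 13 mm.
- **Final look:** After release, the weight is upright in the ring and the dial pointer rests at about half scale. The other two weights and the other bench items look unmoved. The gripper was clear of everything at about 35 s on the robot's clock.

**Disagreements:**
- The scene and top cameras differed steadily by about 4 mm in x and 3 mm in y, so I used their average.
- In the grip, the weight sat about 2 mm nearer the robot than planned; I corrected for this before setting it down.
- The wrist force read about 8 N upward while the fingers closed on the weight, but the weight stayed upright.

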